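# Find the index notch of the block-printing repeat jig and lock it

### The job

The carved printing block sits on the turntable of the repeat jig. Take it by its wooden bar handle and turn it slowly anticlockwise (seen from above) until you feel it drop into the jig's hidden index notch, let it settle there, then press the red locking pin gently down until it is fully home; never force the pin if it will not go. Leave the other things on the table where they are.

Things in the scene. Friction and masses are not known exactly. Their poses are not given: they have to be found in the camera images.
- handle (a point): Centre of the pale wooden bar handle: 100 mm long, 26 mm wide, 44 mm tall (this point is half-way up), on a dark carved block (about 120 x 102 mm, 30 mm tall, flat top 22 mm below this point). It lies on the vertical axis about which the block turns, about 102 mm above the table. x axis along the bar, towards the locking pin; z up. The turning parts weigh about 0.9 kg.
- block (a joint): Angle of the block and its turntable, rad: grows anticlockwise seen from above; end stops 0 and 1.9; starts at 0 to 0.25. One hidden notch lies between 0.6 and 1.4, elsewhere each time. Drag 0.15 to 0.3 N m. Dropping into the notch, the block pulls ahead (0.4 to 0.8 N m) over 0.07 rad; past the notch's middle it resists as much. Let go within 0.03 rad of the middle, it centres itself and stays.
- pin_top (a point): Centre of the top face of the locking pin's red cap (a disc 18 mm across and 10 mm tall). The pin is upright, 85 mm from the turning axis, on the line of the bar handle, and turns with the block. At the start its top is about 94 mm above the table, 14 mm above the block's flat top. Fully home it stands 12 mm lower.
- pin (a joint): Depth of the locking pin in m, 0 up to 0.012 fully home. It moves straight down with about 3 N of friction and stays where it is left. Off the notch it stops hard after about 3 mm; only with the block centred in the notch (to about 0.02 rad) does it go on down through the index slot and lock the block.
- jig: The fixed jig: a grey foot 230 mm (x) by 300 mm (y), 10 mm tall, with a round aluminium housing 212 mm across, its rim 46 mm above the table, and in it the turntable, top 50 mm above the table. Origin on the table at the turning axis; z up. A small blue pot stands on the foot's +y wing and a brass tin on its -y wing.
- dye_pot: Small blue pot with a white lid on the jig's foot, origin under its base. Bystander.
- pigment_tin: Small brass tin on the jig's foot, origin under its base. Bystander.
- stamp_a: Small hand printing block with a pale handle, 52 mm tall, origin under its base. Bystander.
- stamp_b: Small hand printing block with a pale handle, 52 mm tall, origin under its base. Bystander.
- dye_jar: Amber dye jar with a yellow lid, 64 mm across and 85 mm tall, origin under its base. Bystander.
- brush: Brush lying on the table. Bystander.
- cup: White cup, 72 mm across and 80 mm tall, origin under its base. Bystander.

How it is judged:
By the outcome, as a careful person would: the job done as asked, in the order asked, and still so for the second after the job is handed in, with the robot touching nothing.
It also fails if it takes over 72 s, if anything falls off the work surface, if the arm or the gripper's body presses on something with over 40 N, if the wrist force passes 120 N, or if a joint passes its speed limit or range.

### The arm

A 6-joint arm with a two-finger parallel gripper is mounted at the origin on the work surface. World frame = base frame: x ahead of the robot, y to its left, z up, the work surface at z = 0. Lengths are in m, angles in rad, forces in N, time in s.
With the tool pointing down it reaches from about 0.4 to 0.825 m from the base axis. Payload 7 kg.
Tool frame: the origin (TCP) lies at the centre of the arm's flange, where the gripper is bolted on; the fingertips stand 178 mm ahead of it and the grasp point (between the pads) lies 159 mm ahead of it; z points along the fingers, y is the direction in which the jaws open and shut (so a half turn about z gives the same grasp; the last joint's range is limited). The gripper opens to 88 mm and grips with 3 to 60 N. Pads are 19 mm wide; open, the fingers measure 130 mm over their backs; the gripper's body (78 mm by 193 mm) begins 47 mm behind the grasp point.
Start: joints at [1.573, 0.359, 0.012, 0, -1.224, -0.288], TCP at [0.19, 0.648, 0.405] pointing down, gripper open.
Joint ranges: [-3.07, 3.07], [-1.43, 2.12], [-1.02, 1.25], [-3.03, 1.67], [-3.05, -0], [-3.03, 3.03]. Speed limits (rad/s): [2.39, 2.39, 3.01, 3.14, 3.14, 3.14].

### API

Orientations are given as [roll, pitch, yaw] about the fixed x, y, z axes, in that order (R = Rz(yaw) Ry(pitch) Rx(roll)).
In Python, from station import * gives the robot as it stands.
- The arm moves only by the tool send_rows, never from a script. Its argument "motion" is a list of rows, each an object with "offset": the shift along the tool's x, y, z in cm, a list of three; "turn": the turn about the tool's z in degrees. In form: [{"offset": [x, y, z], "turn": turn}, ...]. A call has 1 to 8 rows; each row is the pose to reach, as a shift and turn from the pose commanded when the call began, along the tool's axes at that moment; what a row does not reach only later rows make up. A row lasts 1/10 s, in which the tool goes at most 50 mm and 8.59 degrees, less where a joint would pass 70% of its speed; a pose out of reach is approached as far as the arm can. A call with a gripper value outside its range is refused whole. "hand" is the opening, from -1 (shut) to 1 (fully open), set as the call begins (left out, the last holds). The fingers move at their own pace and stop on an object; "squeeze" is the grip in N (left out, the last holds). Time passes only in rows, so rows that repeat a pose let the fingers close. It gives the time, the measured TCP pose, the force and the opening at its end, in the units of the state.
- get_state(): the state, without advancing time (a new reading comes with each control period).
- grab_frame(name): name is "side" or "top" or "wrist"; returns a dict with "frame" (480x640x3 uint8, blue, green, red), "range_z" (480x640 float32, m along the optical axis (not along the pixel's ray), 0 where there is no reading), "vertical_fov" (degrees; the focal length in pixels is half the picture's height over the tangent of half this angle, whatever the lens; pixels are square), "cx", "cy" (the principal point, pixels), "cam_to_world" (4x4, takes a point from camera to world coordinates). Camera axes: x right, y up, looking along -z (the intrinsics and any distortion apply to the point x, -y, -z); pixel columns grow to the right and rows downward; lengths in m; the calibration is good to about 2 mm. A picture is of the moment at which its call begins.
- job_done(): hands the job in, once; it reports no verdict.
The state is a dict: "t": time; "q": joint angles; "qd": joint speeds; "joint_efforts": joint torques, N m; "eef_pos": TCP position; "ee_rot": TCP orientation; "force": force on the tool from outside, world axes, zero at the start; "moment": the same for the moment, N m; "width": finger opening in m.
Only numpy, scipy, OpenCV 4.12 (cv2) and the standard library are available. Lean on these libraries where they do the work, as an engineer would, in place of code of your own. Each camera call takes 0.05 s, during which the arm holds its last target. There are 200 camera calls.

## Working session

There is one attempt and no reset: what is moved stays moved. The work goes in short steps, Python scripts to look and compute and a tool call to move; the robot and the scene stay as the last step left them, time stands still between calls to the robot, and variables do not carry over. Pictures are saved under pics/ and viewed, about 8 in all and at most 12, crops included, and the job is handed in when it is done.

Besides the shell and the picture viewer there is one more tool, called after "Call:" as name(argument=value, ...), one argument or row to a line, values as JSON. send_rows: Moves the arm, as the interface text tells. Its arguments: {"type":"object","properties":{"motion":{"type":"array"},"hand":{"type":"number"},"squeeze":{"type":"number"}},"required":["motion"]}

```bash
mkdir -p pics; ls
python3 - <<'E'
from station import *
import cv2
s=get_state();print(s)
for n in("top","side"):
    d=grab_frame(n);cv2.imwrite(f"pics/{n}0.png",d["frame"]);print(n,d["vertical_fov"],d["cx"],d["cy"],d["cam_to_world"],[k for k in d])
E
```

```text
pics
{'t': 0.0, 'q': array([ 1.57311121e+00,  3.59395730e-01,  1.10445171e-02, -3.34932899e-04,
       -1.22407464e+00, -2.88119043e-01]), 'qd': array([ 0.00018919,  0.00077964, -0.00118095, -0.00078339, -0.00091352,
       -0.00046362]), 'joint_efforts': array([ 8.34954608e-05, -5.82722247e+01,  2.93058103e+01,  6.99725792e+00,
        6.95596682e-03, -1.44915562e-04]), 'eef_pos': array([0.19023878, 0.647437  , 0.40371321]), 'ee_rot': array([ 3.13994082e+00, -1.61194882e-04, -2.85918100e-01]), 'force': array([0.88661485, 0.61244347, 0.3517741 ]), 'moment': array([-0.04611921, -0.03331559,  0.01055577]), 'width': 0.0878372623836215}
top 52.79319494235643 325.9904327933038 235.5586966475236 [[ 0.0054015   0.99022604 -0.13936722  0.39923311]
 [-0.99960181  0.00920669  0.02667312  0.01089672]
 [ 0.02769553  0.13916765  0.98988147  1.0314216 ]
 [ 0.          0.          0.          1.        ]] ['frame', 'range_z', 'vertical_fov', 'cx', 'cy', 'cam_to_world']
side 50.70093054142535 315.4073004875265 239.11185970196308 [[ 0.97120776  0.18864101 -0.14549935  0.38852626]
 [-0.23806355  0.74537452 -0.62268979 -0.64124964]
 [-0.00901332  0.63939925  0.76882206  0.87809436]
 [ 0.          0.          0.          1.        ]] ['frame', 'range_z', 'vertical_fov', 'cx', 'cy', 'cam_to_world']
```

View pics/top0.png

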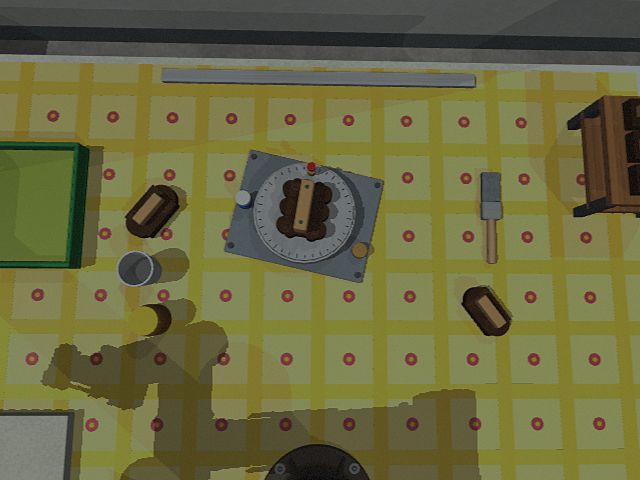

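View pics/side0.png

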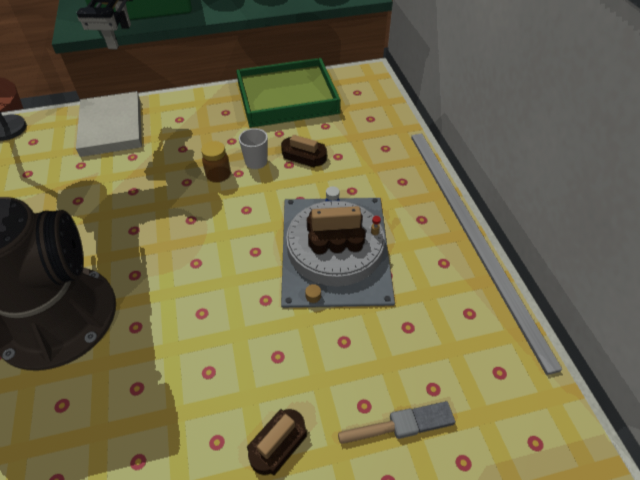

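Top view: bar handle at about (305,205), red pin at (311,168), pot at (244,198), tin at (360,250). Side view: handle at (337,218), pin at (377,221). The rest of the table is clear of the jig.

```bash
cat > h.py <<'E'
from station import *
import cv2, numpy as np
def ray(d,u,v):
    f=240/np.tan(np.radians(d["vertical_fov"])/2);M=d["cam_to_world"]
    r=M[:3,:3]@np.array([(u-d["cx"])/f,-(v-d["cy"])/f,-1]);return M[:3,3],r
def onz(d,u,v,z):
    o,r=ray(d,u,v);return o+r*(z-o[2])/r[2]
def tri(a,b):
    (o,r),(p,s)=a,b
    k=np.linalg.lstsq(np.c_[r,-s],p-o,rcond=None)[0];A=o+k[0]*r;B=p+k[1]*s
    return (A+B)/2,np.linalg.norm(A-B)
def blob(d,lo,hi,box):
    m=cv2.inRange(cv2.cvtColor(d["frame"],cv2.COLOR_BGR2HSV),lo,hi)
    k=np.zeros_like(m);x0,y0,x1,y1=box;k[y0:y1,x0:x1]=255
    n,l,st,c=cv2.connectedComponentsWithStats(m&k)
    i=1+np.argmax(st[1:,4]);return (l==i).astype(np.uint8),c[i],st[i]
def cloud(d,m):
    v,u=np.nonzero(m);z=d["range_z"][v,u];g=z>0;u,v,z=u[g],v[g],z[g]
    return np.array([onz_(d,a,b,c) for a,b,c in zip(u,v,z)])
def onz_(d,u,v,z):
    o,r=ray(d,u,v);return o+r*z
E
python3 - <<'E'
from h import *
T=grab_frame("top");S=grab_frame("side")
rb=[blob(T,(0,150,90),(8,255,255),(295,150,330,180)),blob(S,(0,150,90),(8,255,255),(365,205,390,240))]
for b in rb: print(b[1],b[2])
print("pin",tri(ray(T,*rb[0][1]),ray(S,*rb[1][1])))
for d,p in((T,(305,190)),(S,(335,215))): print(cv2.cvtColor(d["frame"],cv2.COLOR_BGR2HSV)[p[1],p[0]])
hb=[blob(T,(8,60,110),(22,170,255),(280,165,335,245)),blob(S,(8,60,110),(22,170,255),(300,195,370,245))]
for n,d,b in(("T",T,hb[0]),("S",S,hb[1])):
    print(b[1],b[2]);c=cloud(d,b[0]);print(n,np.median(c,0),np.percentile(c[:,2],[5,95]))
    c=c[c[:,2]>np.percentile(c[:,2],95)-.012]
    (cx,cy),wh,a=cv2.minAreaRect((c[:,:2]*1000).astype(np.float32));print("rect",cx,cy,wh,a)
for d,b in((T,rb[0]),(S,rb[1])):
    c=cloud(d,b[0]);print("pin cl",np.median(c,0),c[:,2].max())
E
```

```text
[310.85365854 166.12195122] [307 162   8   8  41]
[376.08571429 218.68571429] [373 216   7   6  35]
pin (array([0.67175941, 0.01657588, 0.09379899]), np.float64(0.001426769933145095))
[ 18 122 119]
[ 16 116 130]
[303.23495146 204.60970874] [294 180  19  50 515]
T [0.58649488 0.0304638  0.12300971] [0.120238   0.12539729]
rect 587.2318725585938 30.220256805419922 (21.57771873474121, 95.79322814941406) 80.79231262207031
[335.60687961 211.55036855] [312 206  49  12 407]
S [0.58802348 0.02903501 0.12490452] [0.12166976 0.12702937]
rect 588.5828247070312 29.643871307373047 (27.287078857421875, 98.10839080810547) 81.46239471435547
pin cl [0.67120287 0.01635744 0.09327669] 0.09743622256121431
pin cl [0.67229613 0.01566615 0.09498473] 0.09859626376190478
```

Call:
send_rows(
  motion=[
    {"offset":[2,1.7,0],"turn":0},
    {"offset":[5,4.3,0],"turn":0},
    {"offset":[8.5,7.3,0],"turn":0},
    {"offset":[12,10.3,0],"turn":0},
    {"offset":[15.5,13.4,0],"turn":0},
    {"offset":[19,16.4,0],"turn":0},
    {"offset":[22.5,19.4,0],"turn":0},
    {"offset":[26,22.4,0],"turn":0},
  ],
  hand=1,
)

```text
t: 1.0
eef_pos: [0.3772, 0.3576, 0.4048]
ee_rot: [-3.141, -0.0, -0.285]
force: [1.6, 1.6, 0.7]
width: 0.0874
```

Call:
send_rows(
  motion=[
    {"offset":[3.5,3,0],"turn":-1},
    {"offset":[7,6,0],"turn":-2},
    {"offset":[10.5,9.1,0],"turn":-3},
    {"offset":[14,12.1,0],"turn":-4},
    {"offset":[17.5,15.1,0],"turn":-5},
    {"offset":[21,18.1,0],"turn":-6},
    {"offset":[24,20.7,0],"turn":-7},
    {"offset":[26,22.4,0],"turn":-7.3},
  ],
)

```text
t: 1.8
eef_pos: [0.5639, 0.0688, 0.4045]
ee_rot: [3.141, 0.0, -0.159]
force: [0.6, 1.4, -0.8]
width: 0.0872
```

Run:
```python
from h import *
print(get_state());d=grab_frame("wrist");cv2.imwrite("pics/w1.png",d["frame"]);print(d["cam_to_world"])
```

```text
{'t': 1.8, 'q': array([ 4.65864855e-01,  1.83943219e-01, -2.28569434e-01,  1.54388772e-04,
       -1.15861005e+00,  9.45493195e-01]), 'qd': array([-0.47056889,  0.18125873,  0.22727514, -0.00615169, -0.04447338,
        0.50831158]), 'joint_efforts': array([  1.740373  , -45.10612607,  27.82925606,   6.85323402,
         0.10794248,  -0.38003538]), 'eef_pos': array([0.56388319, 0.06879707, 0.40447418]), 'ee_rot': array([ 3.14128693e+00,  1.81837762e-04, -1.59376431e-01]), 'force': array([ 0.56931842,  1.3861772 , -0.83517087]), 'moment': array([-0.0219877 , -0.02472046, -0.0140571 ]), 'width': 0.0872258884488712}
[[-1.57496904e-01  9.46318249e-01  2.82270257e-01  6.39830221e-01]
 [-9.87519481e-01 -1.50930430e-01 -4.50031138e-02  5.71371044e-02]
 [ 1.59033073e-05 -2.85835228e-01  9.58278781e-01  3.85220911e-01]
 [ 0.00000000e+00  0.00000000e+00  0.00000000e+00  1.00000000e+00]]
```

View pics/w1.png

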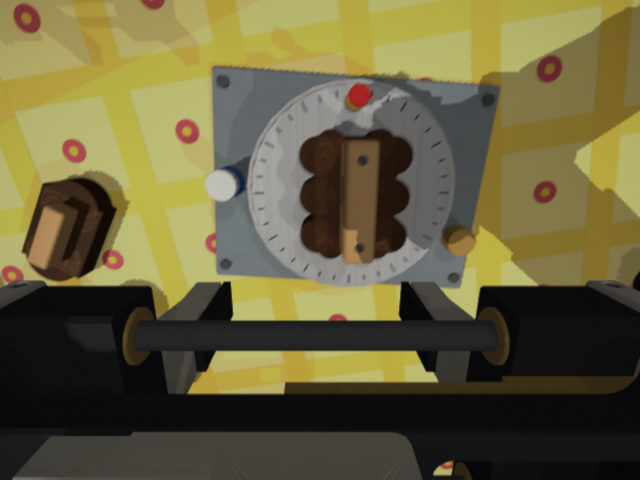

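The wrist view shows the handle clearly at (360,200), parallel to the tool x axis, and the pin at (359,96). Measuring them from here.

Run:
```python
from h import *
d=grab_frame("wrist");s=get_state();print(s["eef_pos"],s["ee_rot"])
m,c,st=blob(d,(8,60,90),(22,175,255),(335,130,390,270));print(c,st)
R=cv2.minAreaRect(cv2.findNonZero(m));print(R)
p=np.array([onz(d,*q,.124) for q in cv2.boxPoints(R)]);print("handle",p.mean(0),np.linalg.norm(np.diff(p,axis=0),axis=1),p)
m,c,st=blob(d,(0,150,90),(6,255,255),(340,75,380,120));h=onz(d,*c,.091);print("pin",c,st,h)
cl=cloud(d,m);print(np.median(cl,0))
v=h-p.mean(0);print(np.hypot(*v[:2]),np.arctan2(v[1],v[0]))
```

```text
[0.56413219 0.0686099  0.40405945] [ 3.14062858e+00  7.01458549e-04 -1.61643595e-01]
[356.71837088 206.17013287] [ 338  145   37  122 3462]
((355.469970703125, 205.26329040527344), (32.575714111328125, 121.85338592529297), 2.694284439086914)
handle [0.58729819 0.03172483 0.124     ] [0.09777631 0.0246188  0.09801488] [[0.54191118 0.05344032 0.124     ]
 [0.63801889 0.03545382 0.124     ]
 [0.63303672 0.01134441 0.124     ]
 [0.53622595 0.02666079 0.124     ]]
pin [355.38917526  98.46907216] [345  87  22  24 388] [0.67102805 0.0173414  0.091     ]
[0.67061312 0.017821   0.09457466]
0.08495629653026165 -0.170123316615257
```

Call:
send_rows(
  motion=[
    {"offset":[1.2,1.4,0],"turn":0},
    {"offset":[2.9,3.4,0.5],"turn":0},
    {"offset":[2.9,3.4,2.5],"turn":0},
    {"offset":[2.9,3.4,5],"turn":0},
    {"offset":[2.9,3.4,7.5],"turn":0},
    {"offset":[2.9,3.4,9.5],"turn":0},
    {"offset":[2.9,3.4,10],"turn":0},
    {"offset":[2.9,3.4,10],"turn":0},
  ],
)

```text
t: 2.7
eef_pos: [0.586, 0.0333, 0.3042]
ee_rot: [3.141, 0.001, -0.158]
force: [-0.1, 0.0, 0.3]
width: 0.0877
```

Run:
```python
from h import *
d=grab_frame("wrist");s=get_state();print(s["eef_pos"],s["ee_rot"],s["force"],s["moment"])
cv2.imwrite("pics/w2.png",d["frame"])
```

```text
[0.5863794  0.03336425 0.30521544] [ 3.14143954e+00 -2.96909440e-04 -1.57842635e-01] [0.46215536 0.02882181 1.03385822] [-0.04922442 -0.02754676 -0.00583514]
```

View pics/w2.png

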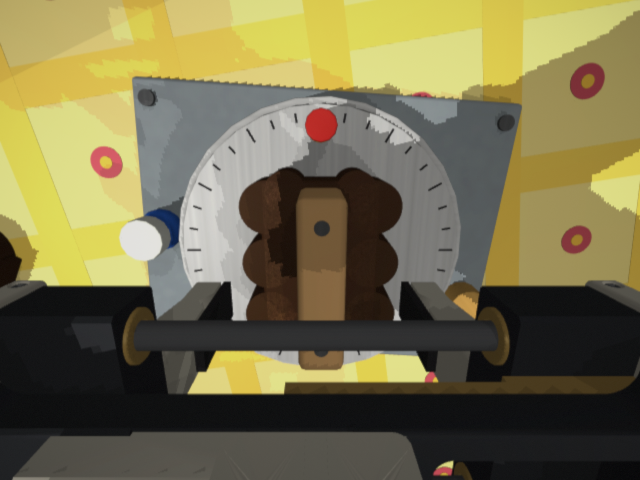

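Call:
send_rows(
  motion=[
    {"offset":[0.2,0.25,0.5],"turn":0.4},
    {"offset":[0.2,0.25,1.5],"turn":0.4},
    {"offset":[0.2,0.25,2.5],"turn":0.4},
    {"offset":[0.2,0.25,3.4],"turn":0.4},
    {"offset":[0.2,0.25,3.9],"turn":0.4},
    {"offset":[0.2,0.25,3.9],"turn":0.4},
  ],
)

```text
t: 3.35
eef_pos: [0.5875, 0.0301, 0.2645]
ee_rot: [3.141, 0.002, -0.165]
force: [-0.2, -0.5, 0.8]
width: 0.0876
```

Call:
send_rows(
  motion=[
    {"offset":[0,0,0],"turn":0},
    {"offset":[0,0,0],"turn":0},
    {"offset":[0,0,0],"turn":0},
    {"offset":[0,0,0],"turn":0},
    {"offset":[0,0,0],"turn":0},
    {"offset":[0,0,0],"turn":0},
    {"offset":[0,0,0],"turn":0},
    {"offset":[0,0,0],"turn":0},
  ],
  hand=-1,
  squeeze=25,
)

```text
t: 4.15
eef_pos: [0.5878, 0.0302, 0.2657]
ee_rot: [3.142, 0.0, -0.165]
force: [0.1, -0.1, 0.7]
width: 0.0291
```

```bash
cat > st.py <<'E'
from station import *
import numpy as np
s=get_state();np.set_printoptions(precision=3,suppress=True)
print(s["t"],s["eef_pos"],"yaw deg",np.degrees(s["ee_rot"][2]).round(2),s["force"],s["moment"],s["width"],s["q"][5],s["joint_efforts"][5])
E
python3 st.py
```

```text
4.15 [0.588 0.03  0.266] yaw deg -9.48 [ 0.083 -0.079  0.683] [ 0.005 -0.009 -0.014] 0.02911225058636744 1.0220747493730264 -5.9854783103219233e-05
```

Call:
send_rows(
  motion=[
    {"offset":[0,0,0],"turn":0},
    {"offset":[0,0,0],"turn":0},
    {"offset":[0,0,0],"turn":0},
    {"offset":[0,0,0],"turn":0},
    {"offset":[0,0,0],"turn":-0.5},
    {"offset":[0,0,0],"turn":-1},
    {"offset":[0,0,0],"turn":-1.5},
    {"offset":[0,0,0],"turn":-2},
  ],
)

```text
t: 4.95
eef_pos: [0.5877, 0.03, 0.2657]
ee_rot: [3.141, 0.0, -0.13]
force: [-0.6, -5.0, 0.3]
width: 0.0261
```

```bash
python3 st.py
```

```text
4.95 [0.588 0.03  0.266] yaw deg -7.47 [-0.58  -4.975  0.339] [-1.816 -0.127 -0.424] 0.026087618732969043 1.0574420806156222 0.26943761855363846
```

Call:
send_rows(
  motion=[
    {"offset":[0,0,0],"turn":-1},
    {"offset":[0,0,0],"turn":-2},
    {"offset":[0,0,0],"turn":-3},
    {"offset":[0,0,0],"turn":-4},
    {"offset":[0,0,0],"turn":-5},
    {"offset":[0,0,0],"turn":-6},
    {"offset":[0,0,0],"turn":-7},
    {"offset":[0,0,0],"turn":-8},
  ],
)

```text
t: 5.75
eef_pos: [0.5877, 0.03, 0.2657]
ee_rot: [3.141, 0.0, 0.01]
force: [-1.0, -4.9, 0.6]
width: 0.0259
```

```bash
python3 st.py
```

```text
5.75 [0.588 0.03  0.266] yaw deg 0.55 [-1.033 -4.95   0.64 ] [-1.797 -0.129 -0.385] 0.025930455248890445 1.1973733189359246 0.13680802658200264
```

Call:
send_rows(
  motion=[
    {"offset":[0,0,0],"turn":-1},
    {"offset":[0,0,0],"turn":-2},
    {"offset":[0,0,0],"turn":-3},
    {"offset":[0,0,0],"turn":-4},
    {"offset":[0,0,0],"turn":-5},
    {"offset":[0,0,0],"turn":-6},
    {"offset":[0,0,0],"turn":-7},
    {"offset":[0,0,0],"turn":-8},
  ],
)

```text
t: 6.55
eef_pos: [0.5877, 0.03, 0.2656]
ee_rot: [3.141, 0.0, 0.149]
force: [0.2, -5.4, 1.5]
width: 0.0259
```

```bash
python3 st.py
```

```text
6.55 [0.588 0.03  0.266] yaw deg 8.56 [ 0.2   -5.426  1.502] [-1.828 -0.172 -0.383] 0.02594601712565549 1.337096593125536 0.13371823355555534
```

Call:
send_rows(
  motion=[
    {"offset":[0,0,0],"turn":-1},
    {"offset":[0,0,0],"turn":-2},
    {"offset":[0,0,0],"turn":-3},
    {"offset":[0,0,0],"turn":-4},
    {"offset":[0,0,0],"turn":-5},
    {"offset":[0,0,0],"turn":-6},
    {"offset":[0,0,0],"turn":-7},
  ],
)

```text
t: 7.25
eef_pos: [0.5877, 0.0301, 0.2656]
ee_rot: [3.142, 0.0, 0.272]
force: [0.0, -5.6, 1.2]
width: 0.0262
```

```bash
python3 st.py
```

```text
7.25 [0.588 0.03  0.266] yaw deg 15.57 [ 0.036 -5.578  1.199] [-1.855 -0.163 -0.409] 0.026170172706728875 1.4593226864256754 0.13671505730599165
```

Call:
send_rows(
  motion=[
    {"offset":[0,0,0],"turn":-0.5},
    {"offset":[0,0,0],"turn":-1},
    {"offset":[0,0,0],"turn":-1.5},
  ],
)

```text
t: 7.55
eef_pos: [0.5877, 0.0301, 0.2656]
ee_rot: [3.141, 0.0, 0.298]
force: [0.1, -5.1, -0.1]
width: 0.0258
```

```bash
python3 st.py
```

```text
7.55 [0.588 0.03  0.266] yaw deg 17.05 [ 0.106 -5.121 -0.12 ] [-1.825 -0.112 -0.383] 0.025759181395885983 1.4851509210133464 0.2663315925747156
```

Call:
send_rows(
  motion=[
    {"offset":[0,0,0],"turn":-0.5},
    {"offset":[0,0,0],"turn":-1},
    {"offset":[0,0,0],"turn":-1.5},
  ],
)

```text
t: 7.85
eef_pos: [0.5877, 0.0301, 0.2657]
ee_rot: [3.141, 0.0, 0.324]
force: [0.2, -4.7, 1.8]
width: 0.0258
```

```bash
python3 st.py
```

```text
7.85 [0.588 0.03  0.266] yaw deg 18.55 [ 0.247 -4.737  1.76 ] [-1.785 -0.092 -0.377] 0.025782224949374412 1.5113522750689656 0.2631019614636898
```

Call:
send_rows(
  motion=[
    {"offset":[0,0,0],"turn":-0.5},
    {"offset":[0,0,0],"turn":-1},
    {"offset":[0,0,0],"turn":-1.5},
  ],
)

```text
t: 8.15
eef_pos: [0.5877, 0.0301, 0.2657]
ee_rot: [3.142, 0.0, 0.35]
force: [-0.4, -4.3, 1.2]
width: 0.0259
```

```bash
python3 st.py
```

```text
8.15 [0.588 0.03  0.266] yaw deg 20.05 [-0.417 -4.309  1.154] [-1.848 -0.092 -0.423] 0.02593337483795334 1.5375338225262831 0.24201652966439724
```

Call:
send_rows(
  motion=[
    {"offset":[0,0,0],"turn":-0.5},
    {"offset":[0,0,0],"turn":-1},
    {"offset":[0,0,0],"turn":-1.5},
  ],
)

```text
t: 8.45
eef_pos: [0.5877, 0.0301, 0.2657]
ee_rot: [3.142, 0.0, 0.376]
force: [-1.0, -5.0, 1.1]
width: 0.0263
```

```bash
python3 st.py
```

```text
8.45 [0.588 0.03  0.266] yaw deg 21.55 [-1.027 -4.998  1.099] [-1.827 -0.138 -0.38 ] 0.026281689258879623 1.5636817270566252 0.2747965883463621
```

Call:
send_rows(
  motion=[
    {"offset":[0,0,0],"turn":-0.5},
    {"offset":[0,0,0],"turn":-1},
    {"offset":[0,0,0],"turn":-1.5},
  ],
)

```text
t: 8.75
eef_pos: [0.5877, 0.0301, 0.2657]
ee_rot: [3.142, 0.0, 0.402]
force: [-0.3, -5.5, 1.6]
width: 0.0255
```

```bash
python3 st.py
```

```text
8.75 [0.588 0.03  0.266] yaw deg 23.05 [-0.325 -5.456  1.578] [-1.811 -0.219 -0.436] 0.025529938720343703 1.5898981579026634 0.2643653657287359
```

Call:
send_rows(
  motion=[
    {"offset":[0,0,0],"turn":-0.5},
    {"offset":[0,0,0],"turn":-1},
    {"offset":[0,0,0],"turn":-1.5},
  ],
)

```text
t: 9.05
eef_pos: [0.5877, 0.0301, 0.2657]
ee_rot: [3.142, 0.0, 0.429]
force: [0.1, -4.3, 0.9]
width: 0.026
```

```bash
python3 st.py
```

```text
9.05 [0.588 0.03  0.266] yaw deg 24.55 [ 0.122 -4.345  0.947] [-1.863 -0.085 -0.376] 0.02596152929463601 1.6161089619073516 0.2567595709115267
```

Call:
send_rows(
  motion=[
    {"offset":[0,0,0],"turn":-0.5},
    {"offset":[0,0,0],"turn":-1},
    {"offset":[0,0,0],"turn":-1.5},
  ],
)

```text
t: 9.35
eef_pos: [0.5877, 0.03, 0.2657]
ee_rot: [3.142, 0.0, 0.455]
force: [0.5, -4.2, -0.2]
width: 0.0261
```

```bash
python3 st.py
```

```text
9.35 [0.588 0.03  0.266] yaw deg 26.05 [ 0.484 -4.152 -0.208] [-1.884 -0.131 -0.438] 0.026086360417330923 1.6422833505289771 0.26056752540171146
```

Call:
send_rows(
  motion=[
    {"offset":[0,0,0],"turn":-0.5},
    {"offset":[0,0,0],"turn":-1},
    {"offset":[0,0,0],"turn":-1.5},
  ],
)

```text
t: 9.65
eef_pos: [0.5877, 0.0301, 0.2656]
ee_rot: [3.142, 0.0, 0.481]
force: [0.4, -6.0, 0.4]
width: 0.0259
```

```bash
python3 st.py
```

```text
9.65 [0.588 0.03  0.266] yaw deg 27.55 [ 0.408 -5.982  0.392] [-1.83  -0.104 -0.458] 0.02585842413690174 1.668445531835867 0.2672772668302059
```

Call:
send_rows(
  motion=[
    {"offset":[0,0,0],"turn":-0.5},
    {"offset":[0,0,0],"turn":-1},
    {"offset":[0,0,0],"turn":-1.5},
  ],
)

```text
t: 9.95
eef_pos: [0.5877, 0.0301, 0.2657]
ee_rot: [3.142, 0.0, 0.507]
force: [0.1, -5.1, 0.6]
width: 0.026
```

```bash
python3 st.py
```

```text
9.95 [0.588 0.03  0.266] yaw deg 29.05 [ 0.113 -5.132  0.64 ] [-1.887 -0.044 -0.432] 0.02599754738867987 1.6946573392391735 0.26432398706674576
```

Call:
send_rows(
  motion=[
    {"offset":[0,0,0],"turn":-0.5},
    {"offset":[0,0,0],"turn":-1},
    {"offset":[0,0,0],"turn":-1.5},
  ],
)

```text
t: 10.25
eef_pos: [0.5877, 0.0301, 0.2656]
ee_rot: [3.142, 0.0, 0.533]
force: [-1.1, -5.5, -0.4]
width: 0.0258
```

```bash
python3 st.py
```

```text
10.25 [0.588 0.03  0.266] yaw deg 30.55 [-1.087 -5.543 -0.361] [-1.843 -0.116 -0.414] 0.025846120742684088 1.7208346086992723 0.26056403294205666
```

Call:
send_rows(
  motion=[
    {"offset":[0,0,0],"turn":-0.5},
    {"offset":[0,0,0],"turn":-1},
    {"offset":[0,0,0],"turn":-1.5},
  ],
)

```text
t: 10.55
eef_pos: [0.5877, 0.0301, 0.2656]
ee_rot: [3.142, 0.0, 0.559]
force: [0.2, -5.4, 1.0]
width: 0.0261
```

```bash
python3 st.py
```

```text
10.55 [0.588 0.03  0.266] yaw deg 32.05 [ 0.2   -5.397  0.987] [-1.933 -0.103 -0.373] 0.02606811973963093 1.7470486095647606 0.25791493244469166
```

Call:
send_rows(
  motion=[
    {"offset":[0,0,0],"turn":-0.5},
    {"offset":[0,0,0],"turn":-1},
    {"offset":[0,0,0],"turn":-1.5},
  ],
)

```text
t: 10.85
eef_pos: [0.5877, 0.0301, 0.2657]
ee_rot: [-3.142, 0.0, 0.586]
force: [0.9, -5.7, 1.5]
width: 0.0253
```

```bash
python3 st.py
```

```text
10.85 [0.588 0.03  0.266] yaw deg 33.55 [ 0.855 -5.686  1.466] [-1.858 -0.04  -0.439] 0.025327989896104963 1.7731746884025277 0.2577325142920017
```

Call:
send_rows(
  motion=[
    {"offset":[0,0,0],"turn":-0.5},
    {"offset":[0,0,0],"turn":-1},
    {"offset":[0,0,0],"turn":-1.5},
  ],
)

```text
t: 11.15
eef_pos: [0.5877, 0.0301, 0.2657]
ee_rot: [-3.142, 0.0, 0.612]
force: [-0.6, -4.4, 1.0]
width: 0.026
```

```bash
python3 st.py
```

```text
11.15 [0.588 0.03  0.266] yaw deg 35.05 [-0.633 -4.437  0.966] [-1.86  -0.116 -0.435] 0.026026727219618913 1.7993779369253489 0.26043894700706005
```

Call:
send_rows(
  motion=[
    {"offset":[0,0,0],"turn":-0.5},
    {"offset":[0,0,0],"turn":-1},
    {"offset":[0,0,0],"turn":-1.5},
  ],
)

```text
t: 11.45
eef_pos: [0.5877, 0.0301, 0.2657]
ee_rot: [3.142, 0.0, 0.638]
force: [-0.4, -4.8, 1.0]
width: 0.0259
```

```bash
python3 st.py
```

```text
11.45 [0.588 0.03  0.266] yaw deg 36.55 [-0.438 -4.764  0.975] [-1.866 -0.11  -0.422] 0.025944503365586458 1.825552451543854 0.26550709269940853
```

Call:
send_rows(
  motion=[
    {"offset":[0,0,0],"turn":-0.5},
    {"offset":[0,0,0],"turn":-1},
    {"offset":[0,0,0],"turn":-1.5},
  ],
)

```text
t: 11.75
eef_pos: [0.5877, 0.0301, 0.2657]
ee_rot: [-3.142, 0.0, 0.664]
force: [0.8, -5.4, 1.3]
width: 0.026
```

```bash
python3 st.py
```

```text
11.75 [0.588 0.03  0.266] yaw deg 38.05 [ 0.804 -5.399  1.306] [-1.827 -0.097 -0.361] 0.025966288174094614 1.8517095750513304 0.2629684656858444
```

Call:
send_rows(
  motion=[
    {"offset":[0,0,0],"turn":-0.5},
    {"offset":[0,0,0],"turn":-1},
    {"offset":[0,0,0],"turn":-1.5},
  ],
)

```text
t: 12.05
eef_pos: [0.5877, 0.0301, 0.2657]
ee_rot: [3.142, 0.0, 0.69]
force: [-0.2, -5.1, 1.1]
width: 0.0255
```

```bash
python3 st.py
```

```text
12.05 [0.588 0.03  0.266] yaw deg 39.56 [-0.198 -5.078  1.116] [-1.898 -0.04  -0.388] 0.025474808684518277 1.877932582325686 0.251613250002265
```

Call:
send_rows(
  motion=[
    {"offset":[0,0,0],"turn":-0.5},
    {"offset":[0,0,0],"turn":-1},
    {"offset":[0,0,0],"turn":-1.5},
  ],
)

```text
t: 12.35
eef_pos: [0.5877, 0.0301, 0.2656]
ee_rot: [-3.142, 0.0, 0.717]
force: [0.2, -5.2, 0.5]
width: 0.026
```

```bash
python3 st.py
```

```text
12.35 [0.588 0.03  0.266] yaw deg 41.05 [ 0.245 -5.199  0.518] [-1.832 -0.075 -0.437] 0.025964687772618546 1.904108535143983 0.2694893628358841
```

Call:
send_rows(
  motion=[
    {"offset":[0,0,0],"turn":-0.5},
    {"offset":[0,0,0],"turn":-1},
    {"offset":[0,0,0],"turn":-1.5},
  ],
)

```text
t: 12.65
eef_pos: [0.5877, 0.0301, 0.2657]
ee_rot: [-3.142, 0.0, 0.743]
force: [0.5, -4.9, 1.3]
width: 0.0258
```

```bash
python3 st.py
```

```text
12.65 [0.588 0.03  0.266] yaw deg 42.56 [ 0.543 -4.939  1.336] [-1.89  -0.063 -0.414] 0.02576308052485673 1.9302746568903804 0.2665364183485508
```

Call:
send_rows(
  motion=[
    {"offset":[0,0,0],"turn":-0.5},
    {"offset":[0,0,0],"turn":-1},
    {"offset":[0,0,0],"turn":-1.5},
  ],
)

```text
t: 12.95
eef_pos: [0.5877, 0.0301, 0.2657]
ee_rot: [-3.142, 0.0, 0.769]
force: [0.2, -5.2, 0.9]
width: 0.0258
```

```bash
python3 st.py
```

```text
12.95 [0.588 0.03  0.266] yaw deg 44.06 [ 0.157 -5.202  0.95 ] [-1.894 -0.066 -0.399] 0.02584917309200091 1.9564707921308002 0.2620566263794899
```

Call:
send_rows(
  motion=[
    {"offset":[0,0,0],"turn":-0.5},
    {"offset":[0,0,0],"turn":-1},
    {"offset":[0,0,0],"turn":-1.5},
  ],
)

```text
t: 13.25
eef_pos: [0.5877, 0.0301, 0.2657]
ee_rot: [-3.142, 0.0, 0.795]
force: [-0.5, -4.9, 0.6]
width: 0.0259
```

```bash
python3 st.py
```

```text
13.25 [0.588 0.03  0.266] yaw deg 45.56 [-0.539 -4.933  0.614] [-1.925 -0.048 -0.41 ] 0.025937284904093888 1.9826721398521507 0.2586215268820524
```

Call:
send_rows(
  motion=[
    {"offset":[0,0,0],"turn":-0.5},
    {"offset":[0,0,0],"turn":-1},
    {"offset":[0,0,0],"turn":-1.5},
  ],
)

```text
t: 13.55
eef_pos: [0.5877, 0.0301, 0.2657]
ee_rot: [-3.142, 0.0, 0.821]
force: [-0.0, -5.0, 1.4]
width: 0.0258
```

```bash
python3 st.py
```

```text
13.55 [0.588 0.03  0.266] yaw deg 47.06 [-0.006 -4.955  1.442] [-1.903 -0.09  -0.389] 0.025824501440883236 2.008834269195661 0.2587944455444813
```

Call:
send_rows(
  motion=[
    {"offset":[0,0,0],"turn":-0.5},
    {"offset":[0,0,0],"turn":-1},
    {"offset":[0,0,0],"turn":-1.5},
  ],
)

```text
t: 13.85
eef_pos: [0.5877, 0.0301, 0.2657]
ee_rot: [-3.141, 0.0, 0.847]
force: [0.1, -5.5, 0.5]
width: 0.0263
```

```bash
python3 st.py
```

```text
13.85 [0.588 0.03  0.266] yaw deg 48.56 [ 0.051 -5.455  0.486] [-1.921 -0.069 -0.425] 0.02628049828477686 2.035027359154578 0.2590441145002842
```

Call:
send_rows(
  motion=[
    {"offset":[0,0,0],"turn":-0.5},
    {"offset":[0,0,0],"turn":-1},
    {"offset":[0,0,0],"turn":-1.5},
  ],
)

```text
t: 14.15
eef_pos: [0.5877, 0.0301, 0.2657]
ee_rot: [-3.142, 0.0, 0.874]
force: [-1.4, -4.3, 2.1]
width: 0.0257
```

```bash
python3 st.py
```

```text
14.15 [0.588 0.03  0.266] yaw deg 50.06 [-1.362 -4.345  2.063] [-1.86   0.067 -0.347] 0.02574418853074485 2.0612559725636737 0.219290005043149
```

Call:
send_rows(
  motion=[
    {"offset":[0,0,0],"turn":-0.5},
    {"offset":[0,0,0],"turn":-1},
  ],
)

```text
t: 14.35
eef_pos: [0.5877, 0.0301, 0.2657]
ee_rot: [-3.142, 0.0, 0.891]
force: [-0.6, -5.4, 1.6]
width: 0.0259
```

```bash
python3 st.py
```

```text
14.35 [0.588 0.03  0.266] yaw deg 51.07 [-0.589 -5.45   1.576] [-1.907  0.008 -0.288] 0.02590920302253556 2.0787954115789757 0.1621432788670063
```

The drag is falling (-0.41 → -0.29 N·m), so this is the edge of the notch.

Call:
send_rows(
  motion=[
    {"offset":[0,0,0],"turn":-0.5},
    {"offset":[0,0,0],"turn":-1},
  ],
)

```text
t: 14.55
eef_pos: [0.5877, 0.0301, 0.2656]
ee_rot: [-3.142, 0.0, 0.909]
force: [-1.3, -5.5, 1.6]
width: 0.0257
```

```bash
python3 st.py
```

```text
14.55 [0.588 0.03  0.266] yaw deg 52.08 [-1.3   -5.488  1.597] [-1.9    0.011 -0.199] 0.025694143412666914 2.096311055516241 0.08581847185268998
```

Call:
send_rows(
  motion=[
    {"offset":[0,0,0],"turn":-0.5},
    {"offset":[0,0,0],"turn":-1},
  ],
)

```text
t: 14.75
eef_pos: [0.5877, 0.0302, 0.2657]
ee_rot: [-3.142, 0.0, 0.927]
force: [0.2, -5.5, 1.3]
width: 0.0259
```

```bash
python3 st.py
```

```text
14.75 [0.588 0.03  0.266] yaw deg 53.08 [ 0.246 -5.537  1.326] [-1.859  0.061 -0.098] 0.025921662952431573 2.1138742469047935 0.009435326792299747
```

Call:
send_rows(
  motion=[
    {"offset":[0,0,0],"turn":-0.5},
    {"offset":[0,0,0],"turn":-1},
  ],
)

```text
t: 14.95
eef_pos: [0.5877, 0.0301, 0.2656]
ee_rot: [-3.142, 0.0, 0.944]
force: [-1.0, -5.5, 0.4]
width: 0.0262
```

```bash
python3 st.py
```

```text
14.95 [0.588 0.03  0.266] yaw deg 54.1 [-1.028 -5.544  0.449] [-1.91   0.023 -0.066] 0.026157315087772175 2.1314723665187025 -0.06798796355724335
```

Call:
send_rows(
  motion=[
    {"offset":[0,0,0],"turn":-0.5},
    {"offset":[0,0,0],"turn":-1},
  ],
)

```text
t: 15.15
eef_pos: [0.5877, 0.0302, 0.2657]
ee_rot: [-3.142, 0.0, 0.962]
force: [-1.3, -3.9, 1.7]
width: 0.0258
```

```bash
python3 st.py
```

```text
15.15 [0.588 0.03  0.266] yaw deg 55.1 [-1.322 -3.866  1.713] [-1.86  -0.002 -0.087] 0.025824040875039398 2.1489546429440027 -0.07363454438745975
```

Call:
send_rows(
  motion=[
    {"offset":[0,0,0],"turn":-0.5},
    {"offset":[0,0,0],"turn":-1},
  ],
)

```text
t: 15.35
eef_pos: [0.5877, 0.0301, 0.2657]
ee_rot: [-3.141, 0.0, 0.979]
force: [-1.2, -4.1, 1.9]
width: 0.0258
```

```bash
python3 st.py
```

```text
15.35 [0.588 0.03  0.266] yaw deg 56.08 [-1.174 -4.114  1.864] [-1.882  0.066 -0.347] 0.025841965544348488 2.1661662478230927 0.19342557527124882
```

Call:
send_rows(
  motion=[
    {"offset":[0,0,0],"turn":-0.2},
    {"offset":[0,0,0],"turn":-0.4},
    {"offset":[0,0,0],"turn":-0.4},
  ],
)

```text
t: 15.65
eef_pos: [0.5877, 0.0301, 0.2657]
ee_rot: [-3.141, 0.0, 0.985]
force: [0.4, -4.0, 2.0]
width: 0.0259
```

```bash
python3 st.py
```

```text
15.65 [0.588 0.03  0.266] yaw deg 56.44 [ 0.437 -4.029  1.971] [-1.858  0.045 -0.409] 0.025870816631885677 2.172659395905387 0.4530510026961565
```

The resistance has gone past the drag level, so the block sits at the notch's middle (about 56.2°). I'll release it and let it settle.

Call:
send_rows(
  motion=[
    {"offset":[0,0,0],"turn":0},
    {"offset":[0,0,0],"turn":0},
    {"offset":[0,0,0],"turn":0},
    {"offset":[0,0,0],"turn":0},
    {"offset":[0,0,0],"turn":0},
    {"offset":[0,0,0],"turn":0},
    {"offset":[0,0,0],"turn":0},
    {"offset":[0,0,0],"turn":0},
  ],
  hand=1,
)

```text
t: 16.45
eef_pos: [0.5878, 0.0302, 0.2657]
ee_rot: [3.142, -0.0, 0.985]
force: [-0.5, 0.1, -0.3]
width: 0.084
```

Call:
send_rows(
  motion=[
    {"offset":[0,0,-0.5],"turn":0},
    {"offset":[0,0,-2],"turn":0},
    {"offset":[0,0,-4],"turn":0},
    {"offset":[0,0,-6],"turn":0},
    {"offset":[0,0,-8],"turn":0},
    {"offset":[0,0,-9.5],"turn":0},
    {"offset":[0,0,-10],"turn":0},
    {"offset":[0,0,-10],"turn":0},
  ],
)

```text
t: 17.25
eef_pos: [0.5878, 0.0302, 0.3665]
ee_rot: [3.141, -0.001, 0.985]
force: [0.1, -0.0, -0.3]
width: 0.0875
```

```bash
python3 st.py
python3 - <<'E'
from h import *
d=grab_frame("wrist");cv2.imwrite("pics/w3.png",d["frame"])
m,c,st=blob(d,(0,150,90),(6,255,255),(260,60,400,200));h=onz(d,*c,.094);print("pin",c,st,h)
cl=cloud(d,m);print(np.median(cl,0))
v=h-np.array([.588,.0302,0]);print(np.hypot(*v[:2]),np.degrees(np.arctan2(v[1],v[0])))
E
```

```text
17.25 [0.588 0.03  0.366] yaw deg 56.42 [ 0.12  -0.027 -0.274] [-0.037 -0.026  0.007] 0.08754393097107978 2.1722900851783904 0.0002993035195686389
pin [315.83747178 134.13092551] [304 122  24  25 443] [0.6346319  0.10107452 0.094     ]
[0.63460708 0.10109638 0.09461015]
0.08483944782030126 56.65707954700452
```

View pics/w3.png

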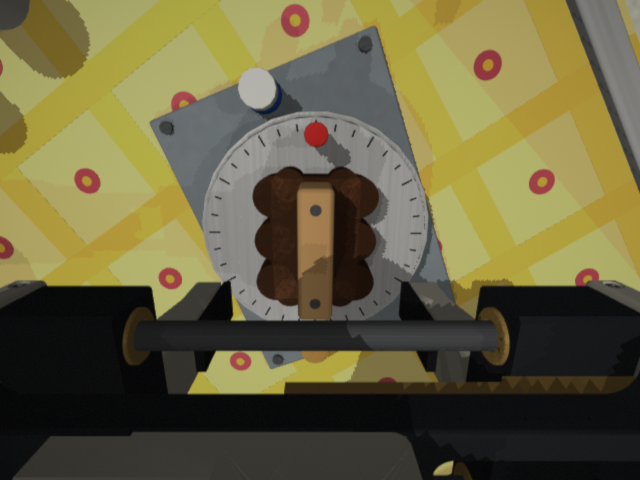

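The block now reads 56.7° (pin bearing) and stayed put after release; pin at pixel (316,134) = (0.6347, 0.101), with the pot lid at (258,90) clear of the closed fingers. Next I close the hand and go above the pin.

Call:
send_rows(
  motion=[
    {"offset":[1.5,0,0],"turn":0},
    {"offset":[4,0,0],"turn":0},
    {"offset":[6.5,0,0],"turn":0},
    {"offset":[8.2,0,0],"turn":0},
    {"offset":[8.5,0,0],"turn":0},
    {"offset":[8.5,0,1.5],"turn":0},
    {"offset":[8.5,0,3],"turn":0},
    {"offset":[8.5,0,4],"turn":0},
  ],
  hand=-1,
  squeeze=10,
)

```text
t: 18.1
eef_pos: [0.6343, 0.1009, 0.3241]
ee_rot: [-3.14, 0.002, 0.985]
force: [0.4, 0.2, -0.2]
width: 0.029
```

Call:
send_rows(
  motion=[
    {"offset":[0,0,0],"turn":0},
    {"offset":[0,0,0],"turn":0},
    {"offset":[0,0,0],"turn":0},
    {"offset":[0,0,0],"turn":0},
    {"offset":[0,0,0],"turn":0},
  ],
)

```text
t: 18.6
eef_pos: [0.6349, 0.101, 0.3263]
ee_rot: [3.141, -0.001, 0.985]
force: [-0.2, -0.3, -0.2]
width: 0.0004
```

```bash
python3 st.py
python3 - <<'E'
from h import *
for n in("wrist","side"):
    d=grab_frame(n);cv2.imwrite(f"pics/{n}4.png",d["frame"] if n=="wrist" else cv2.resize(d["frame"][150:320,250:450],None,fx=3,fy=3))
    m,c,st=blob(d,(0,150,70),(6,255,255),(0,0,640,480) if n=="wrist" else (330,170,400,260));print(n,c,st,np.median(cloud(d,m),0))
T=grab_frame("top");m,c,st=blob(T,(0,0,130),(180,60,255),(230,185,258,210));print("lid",c,st,np.median(cloud(T,m),0))
E
```

```text
18.6 [0.635 0.101 0.326] yaw deg 56.42 [-0.201 -0.3   -0.24 ] [-0.062 -0.117  0.005] 0.0003821652743516054 2.094729145147197 -7.241280854941579e-06
wrist [315.79317269 261.57028112] [304 249  25  26 498] [0.63544636 0.10220891 0.09450398]
side [348.44444444 193.75      ] [345 191   8   7  36] [0.63782098 0.10080268 0.09405022]
lid [256.125 205.125] [254 203   4   4   8] [0.5992797  0.12830807 0.04818531]
```

View pics/side4.png

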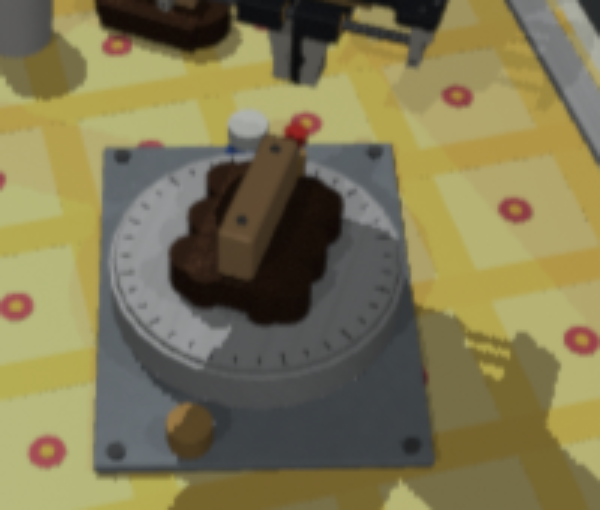

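The side view shows the pin cap (crop 297,132) beyond the bar end, with the closed fingers above it; the pot lid (248,128) is well below the gripper. The wrist and side views agree with the aim to about 3 mm. Descending.

Call:
send_rows(
  motion=[
    {"offset":[0,0,1],"turn":0},
    {"offset":[0,0,2.2],"turn":0},
    {"offset":[0,0,3.4],"turn":0},
    {"offset":[0,0,4.3],"turn":0},
    {"offset":[0,0,4.8],"turn":0},
    {"offset":[0,0,5],"turn":0},
    {"offset":[0,0,5],"turn":0},
  ],
)

```text
t: 19.45
eef_pos: [0.6348, 0.1011, 0.2754]
ee_rot: [-3.141, 0.0, 0.985]
force: [1.2, -0.7, 0.6]
width: 0.0003
```

Call:
send_rows(
  motion=[
    {"offset":[0,0,0.1],"turn":0},
    {"offset":[0,0,0.2],"turn":0},
    {"offset":[0,0,0.3],"turn":0},
    {"offset":[0,0,0.4],"turn":0},
    {"offset":[0,0,0.4],"turn":0},
  ],
)

```text
t: 19.95
eef_pos: [0.6349, 0.1011, 0.2719]
ee_rot: [3.141, -0.0, 0.985]
force: [-0.6, 0.4, 0.3]
width: 0.0006
```

```bash
python3 st.py
```

```text
19.95 [0.635 0.101 0.272] yaw deg 56.43 [-0.585  0.369  0.299] [-0.136 -0.147  0.015] 0.0006155347147072346 2.094675697451044 0.002571822187746875
```

Tip at 0.094, no contact force yet. Pressing on in small steps.

Call:
send_rows(
  motion=[
    {"offset":[0,0,0.05],"turn":0},
    {"offset":[0,0,0.1],"turn":0},
    {"offset":[0,0,0.15],"turn":0},
    {"offset":[0,0,0.2],"turn":0},
    {"offset":[0,0,0.2],"turn":0},
  ],
)

```text
t: 20.45
eef_pos: [0.6349, 0.1011, 0.2697]
ee_rot: [3.141, -0.0, 0.985]
force: [0.1, -0.3, 1.8]
width: 0.0005
```

Call:
send_rows(
  motion=[
    {"offset":[0,0,0.05],"turn":0},
    {"offset":[0,0,0.1],"turn":0},
    {"offset":[0,0,0.1],"turn":0},
  ],
)

```text
t: 20.75
eef_pos: [0.6349, 0.1011, 0.2686]
ee_rot: [3.141, -0.0, 0.985]
force: [0.8, -0.6, 2.0]
width: 0.0004
```

Call:
send_rows(
  motion=[
    {"offset":[0,0,0.05],"turn":0},
    {"offset":[0,0,0.1],"turn":0},
    {"offset":[0,0,0.1],"turn":0},
  ],
)

```text
t: 21.05
eef_pos: [0.6349, 0.1011, 0.2676]
ee_rot: [3.141, -0.0, 0.985]
force: [0.9, -0.9, 0.7]
width: 0.0004
```

Call:
send_rows(
  motion=[
    {"offset":[0,0,0.05],"turn":0},
    {"offset":[0,0,0.1],"turn":0},
    {"offset":[0,0,0.1],"turn":0},
  ],
)

```text
t: 21.35
eef_pos: [0.6348, 0.1011, 0.2666]
ee_rot: [3.141, -0.0, 0.985]
force: [1.6, -0.1, 2.0]
width: 0.0003
```

```bash
python3 st.py;  python3 - <<'E'
from h import *
for n in("wrist",):
    d=grab_frame(n);m,c,st=blob(d,(0,150,50),(6,255,255),(200,200,440,400));print(n,c,st)
E
```

```text
21.35 [0.635 0.101 0.267] yaw deg 56.42 [ 1.622 -0.124  1.965] [-0.03  -0.673  0.017] 0.0003388918508447075 2.0946961966300175 -0.0006666629087703768
wrist [315.5        297.58928571] [315 284   2  29  56]
```

Call:
send_rows(
  motion=[
    {"offset":[0,0,0.05],"turn":0},
    {"offset":[0,0,0.1],"turn":0},
    {"offset":[0,0,0.15],"turn":0},
    {"offset":[0,0,0.15],"turn":0},
  ],
)

```text
t: 21.8
eef_pos: [0.6348, 0.1011, 0.2651]
ee_rot: [3.142, -0.0, 0.985]
force: [1.6, 0.0, 2.1]
width: 0.0003
```

Call:
send_rows(
  motion=[
    {"offset":[0,0,0.05],"turn":0},
    {"offset":[0,0,0.1],"turn":0},
    {"offset":[0,0,0.1],"turn":0},
  ],
)

```text
t: 22.1
eef_pos: [0.6348, 0.1011, 0.2641]
ee_rot: [-3.142, -0.0, 0.985]
force: [1.3, 0.6, 2.8]
width: 0.0003
```

Call:
send_rows(
  motion=[
    {"offset":[0,0,0.05],"turn":0},
    {"offset":[0,0,0.1],"turn":0},
    {"offset":[0,0,0.15],"turn":0},
    {"offset":[0,0,0.15],"turn":0},
  ],
)

```text
t: 22.5
eef_pos: [0.6348, 0.1011, 0.2626]
ee_rot: [-3.142, 0.0, 0.985]
force: [0.8, 1.8, 2.5]
width: 0.0002
```

Call:
send_rows(
  motion=[
    {"offset":[0,0,0.05],"turn":0},
    {"offset":[0,0,0.1],"turn":0},
    {"offset":[0,0,0.1],"turn":0},
  ],
)

```text
t: 22.8
eef_pos: [0.6347, 0.1011, 0.2616]
ee_rot: [-3.142, 0.0, 0.985]
force: [1.4, 1.4, 1.7]
width: 0.0002
```

Still easy (about 2 N), and already past 10 mm. Now single 0.7 mm steps to the home stop.

Call:
send_rows(
  motion=[
    {"offset":[0,0,0.04],"turn":0},
    {"offset":[0,0,0.07],"turn":0},
    {"offset":[0,0,0.07],"turn":0},
  ],
)

```text
t: 23.1
eef_pos: [0.6348, 0.1011, 0.2609]
ee_rot: [-3.142, 0.0, 0.985]
force: [2.1, -0.1, 2.2]
width: 0.0006
```

Call:
send_rows(
  motion=[
    {"offset":[0,0,0.04],"turn":0},
    {"offset":[0,0,0.07],"turn":0},
    {"offset":[0,0,0.07],"turn":0},
  ],
)

```text
t: 23.4
eef_pos: [0.6348, 0.101, 0.2604]
ee_rot: [3.141, -0.0, 0.985]
force: [0.5, 1.1, 4.6]
width: 0.0006
```

Call:
send_rows(
  motion=[
    {"offset":[0,0,0.02],"turn":0},
    {"offset":[0,0,0.04],"turn":0},
    {"offset":[0,0,0.04],"turn":0},
  ],
)

```text
t: 23.7
eef_pos: [0.6348, 0.101, 0.2604]
ee_rot: [3.141, -0.0, 0.985]
force: [-0.1, -0.0, 6.9]
width: 0.0006
```

Hard stop: the tip stayed at 0.0824 m while the force rose to 7 N, matching the home height of 0.082. Retreating and checking.

Call:
send_rows(
  motion=[
    {"offset":[0,0,-0.2],"turn":0},
    {"offset":[0,0,-0.8],"turn":0},
    {"offset":[0,0,-2],"turn":0},
    {"offset":[0,0,-4],"turn":0},
    {"offset":[0,0,-6.5],"turn":0},
    {"offset":[0,0,-9],"turn":0},
    {"offset":[0,0,-10],"turn":0},
    {"offset":[0,0,-10],"turn":0},
  ],
)

```text
t: 24.5
eef_pos: [0.635, 0.1011, 0.362]
ee_rot: [3.14, -0.003, 0.985]
force: [-0.3, 1.1, 0.8]
width: 0.0004
```

Call:
send_rows(
  motion=[
    {"offset":[-1.5,0,0],"turn":0},
    {"offset":[-4,0,0],"turn":0},
    {"offset":[-7,0,0],"turn":0},
    {"offset":[-9,0,0],"turn":0},
    {"offset":[-10,0,0],"turn":0},
    {"offset":[-10,0,0],"turn":0},
    {"offset":[-10,0,0],"turn":0},
  ],
)

```text
t: 25.2
eef_pos: [0.5798, 0.0179, 0.3599]
ee_rot: [3.141, -0.0, 0.985]
force: [-0.9, 0.7, 0.4]
width: 0.0004
```

```bash
python3 st.py
python3 - <<'E'
from h import *
W=grab_frame("wrist");S=grab_frame("side");cv2.imwrite("pics/w5.png",W["frame"]);cv2.imwrite("pics/s5.png",S["frame"])
r=[]
for d,b in((W,(200,20,440,330)),(S,(330,170,400,260))):
    m,c,st=blob(d,(0,150,70),(6,255,255),b);p=np.median(cloud(d,m),0);r.append(ray(d,*c));print(c,st,p)
p,e=tri(*r);print("tri",p,e);v=onz(W,*blob(W,(0,150,70),(6,255,255),(200,20,440,330))[1],.082)-np.array([.588,.0302,0]);print(np.hypot(*v[:2]),np.degrees(np.arctan2(v[1],v[0])))
E
```

```text
25.2 [0.58  0.018 0.36 ] yaw deg 56.41 [-0.865  0.711  0.424] [-0.05  -0.112  0.067] 0.00041605738143456563 2.1874645606259664 0.026251895469613373
[316.07002188 113.06564551] [305 100  23  26 457] [0.63471163 0.10069654 0.08249335]
[349.66666667 197.66666667] [348 195   4   6  15] [0.63995039 0.09951543 0.0820781 ]
tri [0.63725127 0.09993812 0.08269969] 0.005459128025001248
0.08462857679319193 56.52727726539853
```

View pics/s5.png

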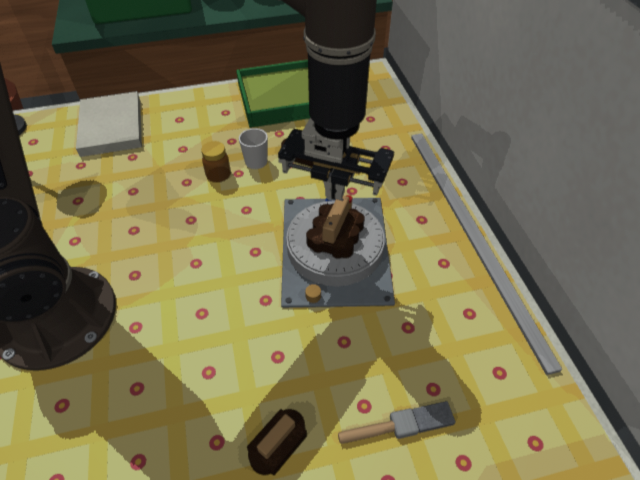

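The picture shows the block still in the notch and the pin cap low at (350,198). Tin, brush, jar, cup and near stamp are unmoved; the far stamp and pot are behind the gripper, but nothing went near them. The pin top is at 0.082 m, down 12 mm.

```bash
python3 -c "
from station import *
print(job_done())"
```

```text
the job is handed in; nothing more can be done
None
```

The block is in the notch and the pin is fully home. I handed the job in at about 25 s of the 72 s limit, with the gripper clear of everything.

- **Turning:** I gripped the bar and turned the block anticlockwise at no more than 10°/s. I slowed to about 5°/s and felt for the notch in small steps. The block began to pull ahead at about 50° (world bearing of the bar). The pull ended and resistance began at about 56.3°, and I released it there.
- **Settling:** The wrist camera put the pin at 56.7° after release and 56.5° at the end, so the block stayed put.
- **Locking pin:** The pin went down under only 2–3 N, passed the 3 mm off-notch stop depth, and stopped hard at 7 N with the fingertip at 0.0824 m. Depth readings put the cap at 0.0825 m (wrist) and 0.0821 m (side). It started at about 0.0945 m, so it moved 12 mm, which is fully home.

**Checks that disagreed or were incomplete:**
- **Final pin position:** In the last check the side and wrist sight lines missed each other by 5 mm, because the cap was partly hidden from the side. The heights still agreed.
- **Side force:** The grip was slightly off the turning axis, which gave a steady side force of about 5 N while turning.
- **Bystanders:** The final side view hid the pot and the far stamp behind the gripper, so I did not see them at the end. The other bystanders looked unmoved.

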